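# Thread gearbox parts onto two kitting stands in fitting order

## Task

Kit the gearbox parts for fitting: on the tall stand with the round foot, thread the large gear at the bottom, then the plain spacer tube, then the small gear on top, and put the grooved pulley on the short stand with the square foot. Lower each part over the post, hub upward, until it rests flat on what is below it; do not drop it. Leave the bolt, the nut and the abrasive roll where they lie.

Things in the scene. Friction and masses are not known exactly. Their poses are not given: they have to be found in the camera images.
- large_gear: The larger of the two steel toothed gears, 69 mm over the teeth: a toothed disc 10 mm thick with a plain round hub on top, 40 mm diameter and 22 mm high (32 mm overall). A round bore of 26 mm diameter runs right through it. Origin on the axis, at the underside; z up along the axis. It lies flat on the bench at the start, hub up; grip it by the hub. 0.18 to 0.29 kg.
- spacer: Plain steel spacer tube without teeth or flange, 40 mm outside diameter, 24 mm high. A round bore of 26 mm diameter runs right through it. Origin on the axis, at the underside; z up along the axis. It lies flat on the bench at the start, bore upright; grip it round the outside. 0.09 to 0.14 kg.
- small_gear: The smaller of the two steel toothed gears, 50 mm over the teeth: a toothed disc 10 mm thick with a plain round hub on top, 35 mm diameter and 22 mm high (32 mm overall). A round bore of 26 mm diameter runs right through it. Origin on the axis, at the underside; z up along the axis. It lies flat on the bench at the start, hub up; grip it by the hub. 0.10 to 0.17 kg.
- pulley: Aluminium belt pulley, 60 mm diameter and 16 mm thick, with a groove round its rim and no teeth; a plain round hub on top, 40 mm diameter and 20 mm high (36 mm overall). A round bore of 26 mm diameter runs right through it. Origin on the axis, at the underside; z up along the axis. It lies flat on the bench at the start, hub up; grip it by the hub. 0.14 to 0.22 kg.
- tall_stand: Kitting stand with a ROUND grey foot (90 mm diameter, 12 mm thick) and the taller post. Fixed to the bench. On the foot is a raised round seat, 44 mm diameter, its top 16 mm above the bench; from it rises an upright steel post of 14 mm diameter, 70 mm high above the seat (tip 86 mm above the bench), its last 12 mm tapering to 6 mm. Origin on the post's axis at bench level; z up.
- tall_stand_seat (a point): Centre of the top of the tall stand's raised seat, on the post's axis, 16 mm above the bench: the underside of the lowest part rests here.
- short_stand: Kitting stand with a SQUARE grey foot (82 x 82 mm, 12 mm thick) and the shorter post. Fixed to the bench. Raised round seat as on the other, top 16 mm above the bench; upright steel post of 14 mm diameter, 42 mm high above the seat (tip 58 mm above the bench), its last 12 mm tapering to 6 mm. The seat's centre lies 16 mm above the origin. Origin on the post's axis at bench level; z up.
- loose_bolt: Bystander: small hexagon-headed steel bolt, 65 mm long and 16 mm high, lying loose among the parts. Origin at its middle, at bench level.
- loose_nut: Bystander: hexagon steel nut, 27 mm across and 12 mm high, lying loose among the parts. Origin at its middle, at bench level.
- abrasive_roll: Bystander: dark roll of abrasive cloth, 49 mm diameter and 106 mm long, lying loose to the left. Origin under its middle, at bench level; its length runs along its y axis.

How it is judged:
At the end, for the whole second after the job is handed in: Tall stand: large gear on the seat, spacer on its hub (underside 32 mm above the seat), small gear on the spacer (56 mm); short stand: pulley on the seat. Heights within 4 mm, each within 12 mm of its post's axis, hub up, tilted under 0.1 rad, below 0.02 m/s (horizontal distance between each of large_gear, spacer, small_gear and tall_stand below 0.012 m and z of large_gear in the frame of tall_stand_seat between -0.004 and 0.004 m and angle between each of large_gear, spacer, small_gear, pulley's own z axis and vertical below 0.1 rad and linear speed of each of large_gear, spacer, small_gear, pulley below 0.02 m/s and z of spacer in the frame of tall_stand_seat between 0.028 and 0.036 m and z of small_gear in the frame of tall_stand_seat between 0.052 and 0.06 m and horizontal distance between pulley and short_stand below 0.012 m and z of pulley in the frame of short_stand between 0.012 and 0.02 m); the robot touches nothing.
It fails at once if the bolt is pushed more than 25 mm from its place (distance of loose_bolt from where it was at the start of the episode above 0.025 m).
It fails at once if the hexagon nut is pushed more than 25 mm from its place (distance of loose_nut from where it was at the start of the episode above 0.025 m).
It fails at once if the roll of abrasive cloth is pushed more than 25 mm from its place (distance of abrasive_roll from where it was at the start of the episode above 0.025 m).
It fails at once if a part is dropped onto a stand (falls faster than 0.7 m/s there) ((horizontal distance between large_gear and tall_stand below 0.03 m and height (world z) of large_gear below 0.12 m and linear speed of large_gear above 0.7 m/s) or (horizontal distance between large_gear and short_stand below 0.03 m and height (world z) of large_gear below 0.12 m and linear speed of large_gear above 0.7 m/s) or (horizontal distance between spacer and tall_stand below 0.03 m and height (world z) of spacer below 0.12 m and linear speed of spacer above 0.7 m/s) or (horizontal distance between spacer and short_stand below 0.03 m and height (world z) of spacer below 0.12 m and linear speed of spacer above 0.7 m/s) or (horizontal distance between small_gear and tall_stand below 0.03 m and height (world z) of small_gear below 0.12 m and linear speed of small_gear above 0.7 m/s) or (horizontal distance between small_gear and short_stand below 0.03 m and height (world z) of small_gear below 0.12 m and linear speed of small_gear above 0.7 m/s) or (horizontal distance between pulley and tall_stand below 0.03 m and height (world z) of pulley below 0.12 m and linear speed of pulley above 0.7 m/s) or (horizontal distance between pulley and short_stand below 0.03 m and height (world z) of pulley below 0.12 m and linear speed of pulley above 0.7 m/s)).
It also fails if it takes over 106 s, if anything falls off the work surface, if the arm or the gripper's body presses on something with over 40 N, if the wrist force passes 120 N, or if a joint passes its speed limit or range.

## Robot

A 7-joint arm with a two-finger parallel gripper is mounted at the origin on a cart in front of the work surface, level with it; the furniture and walls round the work are solid. World frame = base frame: x ahead of the robot, y to its left, z up, the work surface at z = 0. Lengths are in m, angles in rad, forces in N, time in s.
With the tool pointing down it reaches from about 0.425 to 0.925 m from the base axis. Payload 6.8 kg.
Tool frame: the origin (TCP) lies midway between the tips of the shut fingers; the grasp point (between the pads) lies 19 mm behind it; x points along the fingers, z is the direction in which the jaws open and shut, and the axes are right-handed (so a half turn about x gives the same grasp; the last joint's range is limited). The gripper opens to 85 mm and grips with 20 to 120 N. Pads are 22 mm wide; open, the fingers measure 114 mm over their backs; the gripper's body (76 mm by 85 mm) begins 54 mm behind the grasp point. The pads swing forward as they close: fully open they stand 13 mm farther back than shut.
Start: joints at [-1.21, 0.477, 0.022, 1.555, -0.011, 1.109, -0.083], TCP at [0.305, 0.602, 0.231] pointing down, gripper open.
Joint ranges: [-2.96, 2.96], [-0.34, 2.1], [-1.41, 1.46], [0.24, 2.44], [-1.37, 4.51], [0.17, 1.92], [-2.96, 2.96]. Speed limits (rad/s): [2.39, 2.39, 3.14, 3.14, 3.14, 3.14, 3.14].

## Interface

Orientations are given as a unit quaternion [w, x, y, z].
In Python, from station import bot gives the robot as it stands. The module is installed in compiled form; this text tells all that it offers.
- The arm moves only by the shell command python3 -m jog 'ROWS' [FORCE]. ROWS is text: rows parted by semicolons, each of 7 numbers parted by spaces: the shift along the tool's x, y, z in mm, then the turn, a rotation vector about the tool's x, y, z in units of 6 degrees (1.0 is 6 degrees), then the finger opening in mm, from 0 to 85.4. A call has 1 to 5 rows; each row shifts and turns the commanded pose from where the row before left it, along the tool's axes as they then stand; what a row does not reach is not made up. A row lasts 1/10 s, in which the tool goes at most 50 mm and 8.59 degrees, less where a joint would pass 70% of its speed; a pose out of reach is approached as far as the arm can. A call with a gripper value outside its range is refused whole. The fingers move at their own pace and stop on an object; FORCE is the grip in N (left out, the last holds). Time passes only in rows, so rows that do not move let the fingers close. It gives the time, the measured TCP pose, the force and the opening at its end, in the units of the state.
- bot.get_obs(): the state, without advancing time (a new reading comes with each control period).
- bot.read_camera(name): name is "side" or "top"; returns (picture, depth): 420x560x3 uint8, red, green, blue; 420x560 float32, m along the optical axis (not along the pixel's ray), 0 where there is no reading.
- bot.calibration(name): a dict with "fx", "fy", "cx", "cy" (pixels), "T" (4x4, takes a point from camera to world coordinates). Camera axes: x right, y up, looking along -z (the intrinsics and any distortion apply to the point x, -y, -z); pixel columns grow to the right and rows downward; lengths in m; the calibration is good to about 2 mm. A picture is of the moment at which its call begins. calibration takes no time and is no camera call.
- bot.hand_in(): hands the job in, once; it reports no verdict.
The state is a dict: "t": time; "q": joint angles; "joint_vel": joint speeds; "joint_torque": joint torques, N m; "eef_pos": TCP position; "tool_rot": TCP orientation; "contact_force": force on the tool from outside, world axes, zero at the start; "torque": the same for the moment, N m; "gripper_width": opening from 0.0 (shut) to 1.0 (fully open).
Only numpy, scipy, OpenCV 4.12 (cv2) and the standard library are available. Lean on these libraries where they do the work, as an engineer would, in place of code of your own. Each camera call takes 0.05 s, during which the arm holds its last target.

## Working session

There is one attempt and no reset: what is moved stays moved. The work goes in short steps, Python scripts to look and compute and a shell command to move; the robot and the scene stay as the last step left them, time stands still between calls to the robot, and variables do not carry over. Pictures are saved under pics/ and viewed, and the job is handed in when it is done.

```bash
mkdir -p pics
python3 - <<'E'
from station import bot
import cv2,numpy as np
o=bot.get_obs(); print(o)
for n in ("top","side"):
    p,d=bot.read_camera(n); cv2.imwrite(f"pics/{n}0.png",cv2.cvtColor(p,cv2.COLOR_RGB2BGR)); np.savez(f"{n}0.npz",p=p,d=d)
    print(n,bot.calibration(n))
E
```

```text
{'t': 0.0, 'q': array([-1.21012116,  0.47782452,  0.02231684,  1.55645169, -0.01151342,
        1.10931061, -0.08313449]), 'joint_vel': array([ 0.00082278, -0.0003203 ,  0.00096049,  0.00159039,  0.00047755,
       -0.0010221 , -0.00018866]), 'joint_torque': array([ 7.69035742e-04, -5.96472037e+01,  1.60818145e+00, -2.81189364e+01,
        1.25370894e-02,  9.39666963e-03, -9.69711692e-06]), 'eef_pos': array([0.30468792, 0.60164948, 0.2303088 ]), 'tool_rot': array([ 0.60191211, -0.37058516,  0.60299093,  0.3698248 ]), 'contact_force': array([ 0.75454278, -0.1047473 ,  0.09228222]), 'torque': array([ 0.01846813, -0.02522776,  0.01468004]), 'gripper_width': 0.9975083154194454}
top {'fx': 492.9054670034382, 'fy': 492.9054670034382, 'cx': 269.8996662587733, 'cy': 213.69977649206444, 'T': array([[ 0.02677647,  0.99030724, -0.13628862,  0.38844949],
       [-0.99920589,  0.03053913,  0.02559213,  0.12427171],
       [ 0.02950621,  0.13549513,  0.99033856,  1.07286145],
       [ 0.        ,  0.        ,  0.        ,  1.        ]])}
side {'fx': 431.5106363808678, 'fy': 431.5106363808678, 'cx': 276.7310485388869, 'cy': 215.97352393174205, 'T': array([[-0.99993828,  0.00628277, -0.00916325,  0.52698608],
       [-0.01091492, -0.4015286 ,  0.91578144,  0.88176876],
       [ 0.00207434,  0.91582494,  0.40157239,  0.38534876],
       [ 0.        ,  0.        ,  0.        ,  1.        ]])}
```

View pics/top0.png

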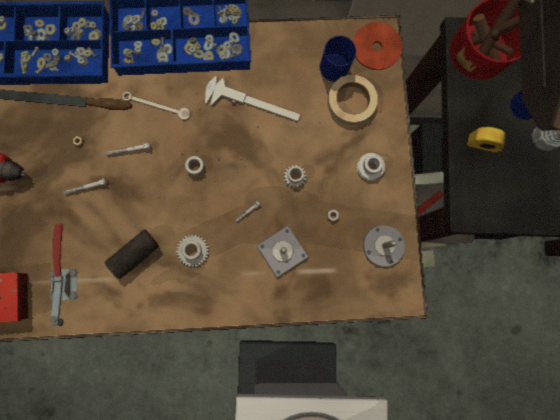

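View pics/side0.png

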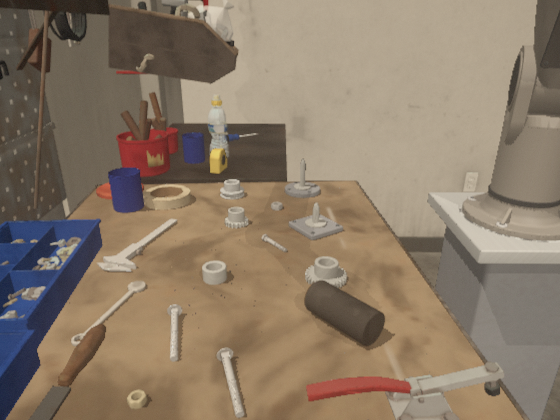

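The top view has the parts at these pixels: large gear (193,250), spacer (194,165), small gear (294,176), pulley (371,166), short stand (283,251), tall stand (385,246), bolt (248,211), nut (333,215), roll (132,254). I'll zoom in and measure them.

```bash
cat > h.py <<'E'
import numpy as np,cv2
from station import bot
def w_from(n,u,v,z=None,depth=None):
    c=bot.calibration(n);T=c["T"]
    r=np.array([(u-c["cx"])/c["fx"],-(v-c["cy"])/c["fy"],-1.])
    R=T[:3,:3]@r;o=T[:3,3]
    s=depth if depth is not None else (z-o[2])/R[2]
    return o+s*R
def cloud(n,d):
    c=bot.calibration(n);T=c["T"]
    v,u=np.mgrid[:d.shape[0],:d.shape[1]]
    P=np.stack([(u-c["cx"])/c["fx"]*d,-(v-c["cy"])/c["fy"]*d,-d],-1)
    return P@T[:3,:3].T+T[:3,3]
def proj(n,p):
    c=bot.calibration(n);T=c["T"]
    q=T[:3,:3].T@(np.array(p)-T[:3,3]); return c["cx"]+c["fx"]*q[0]/-q[2], c["cy"]-c["fy"]*q[1]/-q[2]
E
python3 - <<'E'
from h import *
im=[]
D=np.load("top0.npz");p,d=D["p"],D["d"];W=cloud("top",d)
for nm,(u,v) in dict(lg=(193,250),sp=(194,165),sg=(294,176),pu=(371,166),ss=(283,251),ts=(385,246)).items():
    c=p[v-25:v+25,u-25:u+25,::-1]; im.append(cv2.resize(c,(260,260),interpolation=cv2.INTER_CUBIC))
    w=W[v-25:v+25,u-25:u+25].reshape(-1,3); zz=w[:,2]
    print(nm,"bench z",np.median(zz).round(4),"max",zz.max().round(4))
    hist,_=np.histogram(zz,np.arange(-.005,.1,.003)); print(hist)
cv2.imwrite("pics/crops.png",np.vstack([np.hstack(im[:3]),np.hstack(im[3:])]))
E
```

```text
lg bench z 0.0009 max 1.0729
[300 980 510  82 201 187  34   6   6   6   8  60  77  19   0   0   0   0
   0   0   0   0   0   0   0   0   0   0   0   0   0   0   0   0]
sp bench z 0.0002 max 1.0729
[ 335 1228  648   61   10   12   11    7   38   84   37    3    0    0
    0    0    0    0    0    0    0    0    0    0    0    0    0    0
    0    0    0    0    0    0]
sg bench z 0.0005 max 1.0729
[ 285 1152  697   79   66   55   13   11    8    5    9   31   49   14
    1    0    0    0    0    0    0    0    0    0    0    0    0    0
    0    0    0    0    0    0]
pu bench z 0.001 max 1.0729
[ 199 1049  645   91    8   25  104  133   26   17   14   13   37   76
   44    2    0    0    0    0    0    0    0    0    0    0    0    0
    0    0    0    0    0    0]
ss bench z 0.01 max 1.0729
[158 566 301  33 186 614 417 156  15   1   0   1   0   1   1   0   3   8
   6   5   8   4   0   0   0   0   0   0   0   0   0   0   0   0]
ts bench z 0.0094 max 1.0729
[157 629 332  45 128 531 420 145  20   2   2   1   2   3   3   4   3   2
   4   3   2   1   2   5   0   5   5   8  10   4   9   0   0   0]
```

View pics/crops.png

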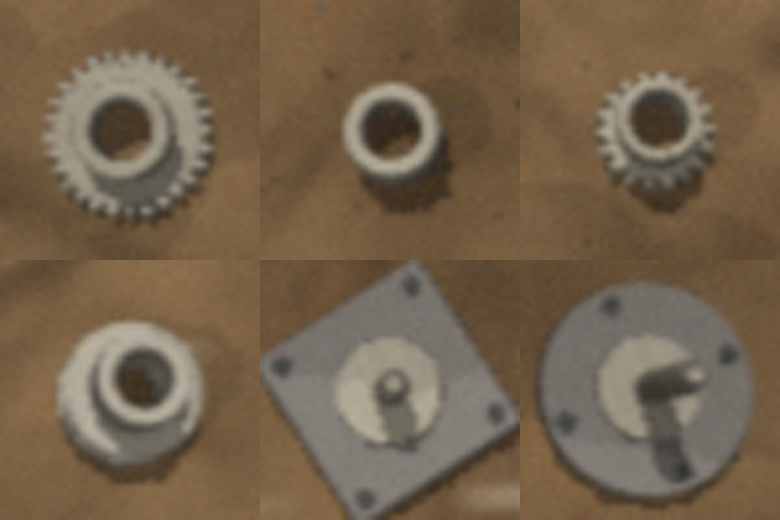

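```bash
cat > meas.py <<'E'
from h import *
def hullfit(n,d,u,v,r,lo,hi,z,kind="hull"):
    W=cloud(n,d); m=np.zeros(d.shape,np.uint8)
    s=np.s_[max(0,v-r):v+r,max(0,u-r):u+r]; m[s]=((W[s][...,2]>lo)&(W[s][...,2]<hi)&(d[s]>0)).astype(np.uint8)
    if kind=="hull": pass
    m=cv2.morphologyEx(m,cv2.MORPH_CLOSE,np.ones((3,3),np.uint8))
    k,l,st,_=cv2.connectedComponentsWithStats(m); i=1+np.argmax(st[1:,4])
    ys,xs=np.nonzero(l==i)
    P=np.array([w_from(n,a,b,z=z)[:2] for a,b in zip(xs,ys)],np.float32)
    h=cv2.convexHull(P); M=cv2.moments(h); c=np.array([M['m10'],M['m01']])/M['m00']
    e=cv2.minEnclosingCircle(h); rect=cv2.minAreaRect(h*1000)
    return c,2000*np.sqrt(M['m00']/np.pi),e,rect
E
python3 - <<'E'
from meas import *
d=np.load("top0.npz")["d"]
for nm,a in dict(lg=(193,250,25,.026,.04,.032),lgdisc=(193,250,25,.005,.04,.010),sp=(194,165,25,.018,.03,.024),sg=(294,176,25,.026,.04,.032),sgdisc=(294,176,25,.005,.04,.010),pu=(371,166,25,.030,.044,.036),ss=(283,251,32,.006,.022,.012),ts=(385,246,32,.006,.022,.012),sstip=(283,251,20,.040,.07,.055),tstip=(385,246,20,.075,.1,.083),bolt=(248,211,18,.005,.03,.01),nut=(333,215,10,.005,.03,.01),roll=(132,254,40,.01,.07,.03)).items():
    c,dia,e,r=hullfit("top",d,*a); print(nm,c.round(4),"eqdia %.1f"%dia,"encl",np.round(e[0],4),round(e[1]*2,4),"rect",np.round(r[0],1),np.round(r[1],1),round(r[2],1))
ds=np.load("side0.npz")["d"]
C={}
for nm,(u,v,r,lo,hi,z) in dict(lg=(326,267,24,.027,.04,.032),sp=(214,268,20,.019,.03,.024),sg=(236,214,20,.027,.04,.032),pu=(232,185,20,.031,.044,.036),ss=(316,228,32,.006,.016,.012),ts=(302,187,25,.006,.016,.012)).items():
    c,dia,e,rr=hullfit("side",ds,u,v,r,lo,hi,z); print("side",nm,c.round(4),"%.1f"%dia,np.round(e[0],4))
E
```

```text
lg [0.4508 0.2618] eqdia 37.9 encl [0.4509 0.2618] 0.0396 rect [450.7 261.2] [35.7 37.8] 1.7
lgdisc [0.4519 0.2621] eqdia 69.1 encl [0.4538 0.2587] 0.0779 rect [449.5 261.5] [70.3 67.8] 40.0
sp [0.6351 0.2656] eqdia 38.7 encl [0.6351 0.2657] 0.0405 rect [635.3 265.7] [37.9 36.7] 2.6
sg [0.6208 0.046 ] eqdia 33.3 encl [0.6207 0.0459] 0.0353 rect [621.   46.6] [33.2 32.5] 1.3
sgdisc [0.6239 0.0461] eqdia 50.8 encl [0.6281 0.0454] 0.0619 rect [623.1  44.8] [49.  52.3] 57.1
pu [ 0.6479 -0.1224] eqdia 38.6 encl [ 0.648  -0.1226] 0.0406 rect [ 647.9 -122. ] [38.2 37.1] 0.0Traceback (most recent call last):
  File "<stdin>", line 4, in <module>
  File "meas.py", line 9, in hullfit
    P=np.array([w_from(n,a,b,z=z)[:2] for a,b in zip(xs,ys)],np.float32)
                ~~~~~~^^^^^^^^^^^
  File "h.py", line 4, in w_from
    c=bot.calibration(n);T=c["T"]
ValueError: time passes only in moves, steps and waits
```

```bash
cat >> h.py <<'E'
import os,pickle
def _cal():
    if not os.path.exists("cal.pkl"):
        pickle.dump({n:bot.calibration(n) for n in("top","side")},open("cal.pkl","wb"))
    return pickle.load(open("cal.pkl","rb"))
CAL=_cal()
E
sed -i 's/c=bot.calibration(n)/c=CAL[n]/' h.py
cat > m1.py <<'E'
from meas import *
d=np.load("top0.npz")["d"]
for nm,a in dict(ss=(283,251,32,.006,.022,.012),ts=(385,246,32,.006,.022,.012),sstip=(283,251,20,.040,.07,.055),tstip=(385,246,20,.075,.1,.083),bolt=(248,211,18,.005,.03,.01),nut=(333,215,10,.005,.03,.01),roll=(132,254,40,.01,.07,.03)).items():
    c,dia,e,r=hullfit("top",d,*a); print(nm,c.round(4),"eqdia %.1f"%dia,"encl",np.round(e[0],4),round(e[1]*2,4),"rect",np.round(r[0],1),np.round(r[1],1),round(r[2],1))
ds=np.load("side0.npz")["d"]
for nm,(u,v,r,lo,hi,z) in dict(lg=(326,267,24,.027,.04,.032),sp=(214,268,20,.019,.03,.024),sg=(236,214,20,.027,.04,.032),pu=(232,185,20,.031,.044,.036),ss=(316,228,32,.006,.016,.012),ts=(302,187,25,.006,.016,.012)).items():
    c,dia,e,rr=hullfit("side",ds,u,v,r,lo,hi,z); print("side",nm,c.round(4),"%.1f"%dia,np.round(e[0],4))
E
python3 m1.py
```

```text
ss [0.4549 0.0691] eqdia 91.6 encl [0.4546 0.0686] 0.1109 rect [454.9  69.2] [81.6 81.8] 34.2
ts [ 0.4737 -0.1505] eqdia 89.5 encl [ 0.4758 -0.1499] 0.0955 rect [ 473.2 -150.9] [89.4 87.7] 46.1
sstip [0.4542 0.0699] eqdia 11.7 encl [0.4536 0.0709] 0.0132 rect [453.7  69.9] [12.4 10.3] 1.4
tstip [ 0.4727 -0.1495] eqdia 11.4 encl [ 0.4724 -0.1493] 0.0136 rect [ 472.4 -149.3] [10.2 12.3] 89.6
bolt [0.5404 0.1442] eqdia 29.3 encl [0.5384 0.148 ] 0.0652 rect [538.1 147.6] [13.5 64.8] 42.3
nut [ 0.5365 -0.0393] eqdia 24.9 encl [ 0.5364 -0.039 ] 0.0278 rect [536.1 -40. ] [26.5 24.1] 0.6
roll [0.4381 0.386 ] eqdia 83.7 encl [0.4383 0.386 ] 0.1162 rect [437.6 386. ] [ 51.7 110.9] 42.3
side lg [0.4525 0.2654] 43.8 [0.4538 0.2654]
side sp [0.6363 0.2683] 43.7 [0.6364 0.2687]
side sg [0.6216 0.048 ] 40.2 [0.622  0.0481]
side pu [ 0.6482 -0.1184] 46.2 [ 0.6503 -0.1179]
side ss [0.4568 0.0749] 100.9 [0.4558 0.0767]
side ts [ 0.474  -0.1469] 99.0 [ 0.4777 -0.1461]
```

```bash
cat >> h.py <<'E'
from scipy.spatial.transform import Rotation as Ro
def Rt(o): q=o["tool_rot"]; return Ro.from_quat([q[1],q[2],q[3],q[0]]).as_matrix()
def plan(tgt,zdir=None,jaw=None,desR=None):
    o=bot.get_obs();R=Rt(o);p=o["eef_pos"]
    print("t %.2f pos"%o["t"],(p*1000).round(1),"F",o["contact_force"].round(1),"g %.1f"%(o["gripper_width"]*85.4),"q",o["q"].round(2))
    print("tool axes x,y,z (cols)\n",R.round(3))
    if tgt is not None: print("shift mm tool:",(R.T@(np.array(tgt)-p*1000)).round(1))
    # desired: x down, z along jaw dir
    if jaw is not None:
        for s in(1,-1):
            z=s*np.array([np.cos(jaw),np.sin(jaw),0]);x=np.array([0,0,-1.]);y=np.cross(z,x)
            D=np.stack([x,y,z],1); rv=Ro.from_matrix(R.T@D).as_rotvec(); print("turn units",(np.degrees(rv)/6).round(2))
E
python3 -c "
from h import *
plan([450.9,261.8,120],jaw=0.)
plan(None,jaw=np.pi/2)"
```

```text
t 0.10 pos [304.8 601.7 230.4] F [-0.3  0.  -0.5] g 85.6 q [-1.21  0.48  0.02  1.56 -0.01  1.11 -0.08]
tool axes x,y,z (cols)
 [[-0.001 -0.892  0.452]
 [-0.002  0.452  0.892]
 [-1.    -0.    -0.002]]
shift mm tool: [ 110.8 -283.9 -237. ]
turn units [ 1.052e+01 -1.000e-02  1.000e-02]
turn units [-1.948e+01 -1.000e-02 -1.000e-02]
t 0.10 pos [304.8 601.7 230.4] F [-0.3  0.  -0.5] g 85.6 q [-1.21  0.48  0.02  1.56 -0.01  1.11 -0.08]
tool axes x,y,z (cols)
 [[-0.001 -0.892  0.452]
 [-0.002  0.452  0.892]
 [-1.    -0.    -0.002]]
turn units [-4.48 -0.02 -0.  ]
turn units [ 2.552e+01 -0.000e+00  2.000e-02]
```

```bash
python3 -m jog '0 0 0 1.3 0 0 85; 0 0 0 1.3 0 0 85; 0 0 0 1.3 0 0 85; 0 0 0 1.3 0 0 85; 0 0 0 1.3 0 0 85' 60; python3 -m jog '0 0 0 1.3 0 0 85; 0 0 0 1.3 0 0 85; 0 0 0 1.3 0 0 85; 0 0 0 0.12 0 0 85; 0 0 0 0 0 0 85'; python3 -c "
from h import *
plan([450.9,261.8,120],jaw=0.)"
```

```text
t: 0.6
eef_pos: [0.3048, 0.6019, 0.2307]
tool_rot: [0.692, -0.146, 0.692, 0.146]
contact_force: [-0.5, -0.1, 0.5]
gripper_width: 0.995
t: 1.1
eef_pos: [0.3047, 0.6021, 0.2309]
tool_rot: [0.707, -0.002, 0.707, 0.001]
contact_force: [0.3, 1.1, -0.1]
gripper_width: 0.995
t 1.10 pos [304.7 602.1 230.9] F [ 0.3  1.1 -0.1] g 85.0 q [-1.38  0.49  0.26  1.57 -0.14  1.11 -1.08]
tool axes x,y,z (cols)
 [[-0.    -0.004  1.   ]
 [-0.001  1.     0.004]
 [-1.    -0.001 -0.   ]]
shift mm tool: [ 111.2 -340.7  145. ]
turn units [ 0.03 -0.    0.01]
turn units [-2.997e+01 -1.000e-02 -0.000e+00]
```

```bash
python3 -m jog '0 -34 14 0 0 0 85; 0 -34 15 0 0 0 85; 0 -34 14 0 0 0 85; 0 -34 15 0 0 0 75; 0 -34 14 0 0 0 65'; python3 -m jog '0 -34 15 0 0 0 65; 0 -34 14 0 0 0 65; 10 -34 15 0 0 0 65; 20 -34 14 0 0 0 65; 20 -34 15 0 0 0 65';python3 -m jog '20 0 0 0 0 0 65; 0 0 0 0 0 0 65; 0 0 0 0 0 0 65';  python3 - <<'E'
from h import *
plan([450.9,261.8,120],jaw=0.)
for n in("top","side"):
    p,d=bot.read_camera(n);cv2.imwrite(f"pics/{n}1.png",p[...,::-1]);np.savez(f"{n}1.npz",p=p,d=d)
E
```

```text
t: 1.6
eef_pos: [0.3776, 0.4306, 0.2313]
tool_rot: [0.707, -0.001, 0.707, 0.001]
contact_force: [-0.2, 1.0, 0.0]
gripper_width: 0.762
t: 2.1
eef_pos: [0.4507, 0.2611, 0.1813]
tool_rot: [0.708, -0.001, 0.707, 0.002]
contact_force: [0.1, 0.0, -0.1]
gripper_width: 0.761
t: 2.4
eef_pos: [0.4499, 0.2629, 0.1616]
tool_rot: [0.707, -0.001, 0.707, 0.001]
contact_force: [1.1, 0.1, -0.5]
gripper_width: 0.764
t 2.40 pos [449.9 262.9 161.6] F [ 1.1  0.1 -0.5] g 65.2 q [-0.95  0.32  0.37  2.01 -0.15  0.84 -0.5 ]
tool axes x,y,z (cols)
 [[-0.    -0.003  1.   ]
 [ 0.     1.     0.003]
 [-1.     0.    -0.   ]]
shift mm tool: [41.6 -1.1  1. ]
turn units [ 0.03 -0.   -0.  ]
turn units [-2.997e+01  0.000e+00 -1.000e-02]
```

View pics/side1.png

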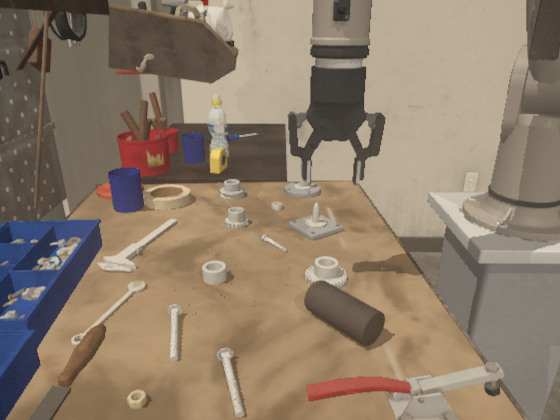

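View pics/top1.png

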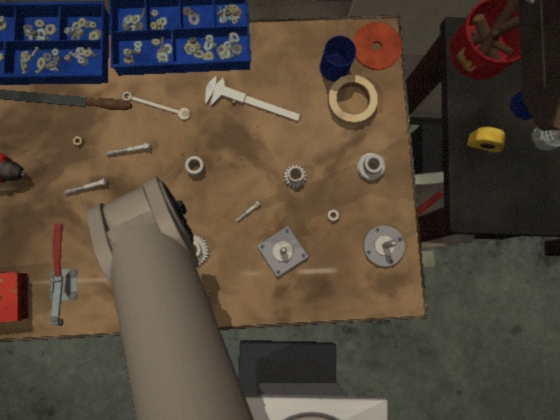

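The side view shows the open gripper above the large gear, fingertips at about (297,180) and (361,180). The arm hides the gear from the top camera. I'll check the tip positions from side depth.

```bash
cat > tips.py <<'E'
import sys
from h import *
def tips(d,y,x):
    W=cloud("side",d); m=(abs(W[...,1]-y)<.05)&(abs(W[...,0]-x)<.08)&(W[...,2]>.06)&(W[...,2]<.35)&(d>0)
    P=W[m]; lo=P[:,2].min()
    print("lowest",np.round(np.percentile(P[:,2],[0,.5,1])*1000,1))
    for a in(P[:,0]<x,P[:,0]>x):
        Q=P[a]; 
        for k in (10,30):
            S=Q[(Q[:,2]>Q[:,2].min()+(k-8)/1000)&(Q[:,2]<Q[:,2].min()+k/1000)]
            print("minz %.1f"%(Q[:,2].min()*1000),"x %.1f..%.1f"%tuple(np.percentile(S[:,0],[2,98])*1000),"y max %.1f"%(np.percentile(S[:,1],95)*1000))
if __name__=="__main__":
    tips(np.load("side1.npz")["d"],.2629,.450)
E
python3 tips.py
```

```text
lowest [170.6 175.7 178.6]
minz 170.6 x 406.4..418.3 y max 273.7
minz 170.6 x 404.7..418.2 y max 273.5
minz 171.6 x 483.7..495.6 y max 273.9
minz 171.6 x 484.3..496.0 y max 274.0
```

```bash
python3 -m jog '40 -1 1 0 0 0 65; 40 0 0 0 0 0 65; 40 0 0 0 0 0 65; 20 0 0 0 0 0 65; 11 0 0 0 0 0 65'; python3 -m jog '0 0 0 0 0 0 65;0 0 0 0 0 0 50; 0 0 0 0 0 0 30; 0 0 0 0 0 0 30; 0 0 0 0 0 0 30' 60;python3 -m jog '0 0 0 0 0 0 30; 0 0 0 0 0 0 30';  python3 - <<'E'
from h import *
plan([450.9,261.8,11],jaw=0.)
p,d=bot.read_camera("side");cv2.imwrite("pics/side2.png",cv2.resize(p[140:340,220:440,::-1],None,fx=3,fy=3))
E
```

```text
t: 3.0
eef_pos: [0.4505, 0.2621, 0.0092]
tool_rot: [0.707, -0.001, 0.708, 0.001]
contact_force: [0.1, 0.5, 0.4]
gripper_width: 0.762
t: 3.5
eef_pos: [0.4521, 0.2622, 0.0122]
tool_rot: [0.708, 0.001, 0.706, 0.001]
contact_force: [-1.3, 0.4, 5.9]
gripper_width: 0.439
t: 3.7
eef_pos: [0.452, 0.2622, 0.0122]
tool_rot: [0.708, 0.001, 0.706, 0.001]
contact_force: [-1.7, -0.6, 6.9]
gripper_width: 0.445
t 3.70 pos [452.  262.2  12.2] F [-1.7 -0.6  6.9] g 38.0 q [-0.85  0.57  0.26  2.09 -0.29  0.52 -0.38]
tool axes x,y,z (cols)
 [[ 0.002 -0.     1.   ]
 [ 0.002  1.     0.   ]
 [-1.     0.002  0.002]]
shift mm tool: [ 1.2 -0.4 -1.1]
turn units [ 0.    0.02 -0.02]
turn units [-30.     0.03   0.03]
```

View pics/side2.png

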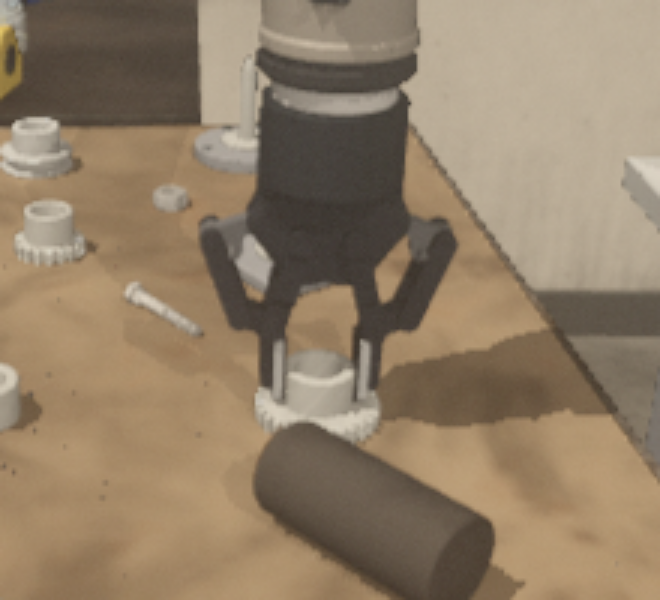

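The side view shows the jaws closed on the large gear's hub, at crop pixel (320,380), and the roll undisturbed. Next I'll lift.

```bash
python3 -m jog '-15 0 0 0 0 0 30; -30 0 0 0 0 0 30; -40 0 0 0 0 0 30; -40 0 0 0 0 0 30; 0 0 0 0 0 0 30';python3 -m jog '0 -30 1 0 0 0 30; 0 -40 2 0 0 0 30; 0 -42 2 0 0 0 30; 0 -42 2 0 0 0 30; 0 -42 2 0 0 0 30'; python3 -m jog '0 -42 2 0 0 0 30; 0 -42 2 0 0 0 30; 0 -42 2 0 0 0 30; 0 -42 3 0 0 0 30; 0 -30 2 0 0 0 30'; python3 -m jog '0 -18 1 0 0 0 30; 0 0 0 0 0 0 30; 0 0 0 0 0 0 30'
python3 - <<'E'
from h import *
plan([473,-149.7,120],jaw=0.)
for n in("top","side"):
    p,d=bot.read_camera(n);cv2.imwrite(f"pics/{n}3.png",p[...,::-1]);np.savez(f"{n}3.npz",p=p,d=d)
E
```

```text
t: 4.25
eef_pos: [0.4544, 0.2633, 0.1413]
tool_rot: [0.71, 0.003, 0.704, 0.003]
contact_force: [0.3, 0.8, -1.0]
gripper_width: 0.445
t: 4.75
eef_pos: [0.4599, 0.0638, 0.1356]
tool_rot: [0.707, -0.0, 0.707, 0.001]
contact_force: [0.9, -0.0, -2.5]
gripper_width: 0.449
t: 5.25
eef_pos: [0.4709, -0.1357, 0.1357]
tool_rot: [0.708, 0.001, 0.707, -0.001]
contact_force: [0.8, -0.2, -1.6]
gripper_width: 0.446
t: 5.55
eef_pos: [0.4719, -0.1505, 0.1353]
tool_rot: [0.707, 0.0, 0.707, 0.0]
contact_force: [-0.5, 1.1, -1.7]
gripper_width: 0.441
t 5.55 pos [ 471.9 -150.5  135.3] F [-0.5  1.1 -1.7] g 37.7 q [-0.23  0.34  0.5   2.09 -0.23  0.76  0.42]
tool axes x,y,z (cols)
 [[-0.     0.     1.   ]
 [ 0.001  1.    -0.   ]
 [-1.     0.001 -0.   ]]
shift mm tool: [15.3  0.8  1.1]
turn units [-0.   -0.   -0.01]
turn units [ 3.e+01 -1.e-02  0.e+00]
```

View pics/side3.png

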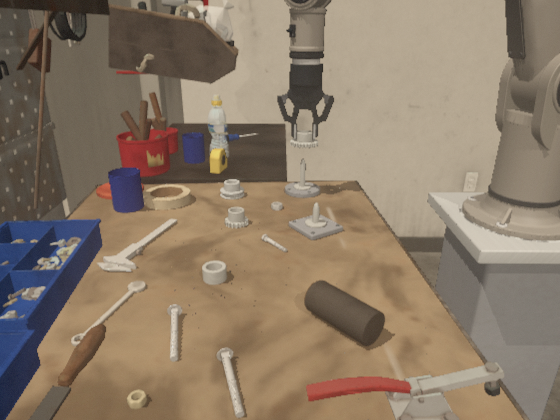

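View pics/top3.png

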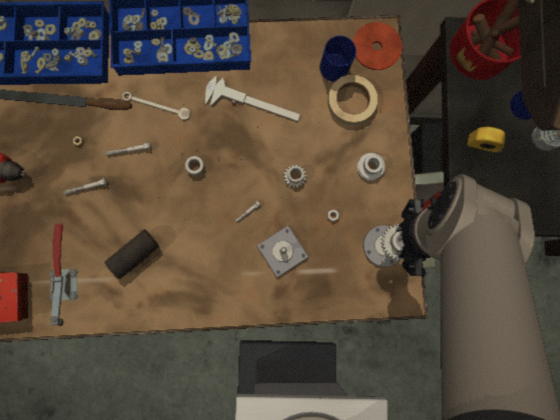

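The gear is held level at side pixel (304,140), above the tall post's tip at about (303,162). I'll compare the gear's axis with the post's in the side depth.

```bash
cat > al.py <<'E'
import sys
from h import *
def al(f,x,y,zlo,zhi,r):
    """bodies in z-slices in side depth: x mid & front y"""
    W=cloud("side",np.load(f)["d"]); 
    m=(abs(W[...,0]-x)<r)&(abs(W[...,1]-y)<r)&(W[...,2]>zlo)&(W[...,2]<zhi)
    P=W[m]*1000
    print("n",len(P),"x %.1f..%.1f mid %.1f"%(*np.percentile(P[:,0],[1,99]),np.percentile(P[:,0],[1,99]).mean()),"yfront %.1f"%np.percentile(P[:,1],97),"z %.1f..%.1f"%(P[:,2].min(),P[:,2].max()))
E
python3 - <<'E'
from al import *
print("gear disc");al("side3.npz",.472,-.15,.115,.137,.05)
for a in((.02,.035),(.035,.05),(.05,.07)): al("side3.npz",.472,-.15,*a,.03)
print("init post")
for a in((.02,.035),(.035,.05),(.05,.07)): al("side0.npz",.472,-.15,*a,.03)
E
```

```text
gear disc
n 186 x 440.9..505.7 mid 473.3 yfront -114.9 z 125.4..136.9
n 26 x 468.7..479.1 mid 473.9 yfront -143.5 z 20.1..34.6
n 30 x 469.3..479.5 mid 474.4 yfront -143.3 z 35.2..50.0
n 42 x 467.1..479.9 mid 473.5 yfront -143.6 z 51.1..69.7
init post
n 31 x 465.5..479.1 mid 472.3 yfront -140.7 z 20.1..34.6
n 29 x 469.1..479.4 mid 474.2 yfront -144.2 z 35.3..49.8
n 42 x 467.0..479.8 mid 473.4 yfront -144.3 z 51.3..69.7
```

```bash
python3 -m jog '20 0 0 0 0 0 30; 25 -1 0 0 0 0 30; 25 0 0 0 0 0 30; 20 0 0 0 0 0 30; 8 0 0 0 0 0 30'; python3 -m jog '4 0 0 0 0 0 30; 2 0 0 0 0 0 30; 0 0 0 0 0 0 30'
python3 - <<'E'
from h import *
plan([473,-149.7,28.2],jaw=0.)
for n in("side",):
    p,d=bot.read_camera(n);cv2.imwrite(f"pics/{n}4.png",cv2.resize(p[80:230,220:420,::-1],None,fx=4,fy=4));np.savez(f"{n}4.npz",p=p,d=d)
E
```

```text
t: 6.15
eef_pos: [0.4712, -0.15, 0.0357]
tool_rot: [0.706, -0.001, 0.708, 0.001]
contact_force: [-0.0, 0.3, -1.8]
gripper_width: 0.444
t: 6.45
eef_pos: [0.4728, -0.1516, 0.0319]
tool_rot: [0.707, -0.0, 0.707, 0.0]
contact_force: [-0.2, 0.6, -2.1]
gripper_width: 0.443
t 6.45 pos [ 472.8 -151.6   31.9] F [-0.2  0.6 -2.1] g 37.8 q [-0.13  0.52  0.39  2.15 -0.37  0.54  0.54]
tool axes x,y,z (cols)
 [[ 0.001 -0.001  1.   ]
 [ 0.     1.     0.001]
 [-1.     0.     0.001]]
shift mm tool: [3.7 1.9 0.2]
turn units [ 0.01  0.01 -0.  ]
turn units [-2.999e+01  0.000e+00  2.000e-02]
```

View pics/side4.png

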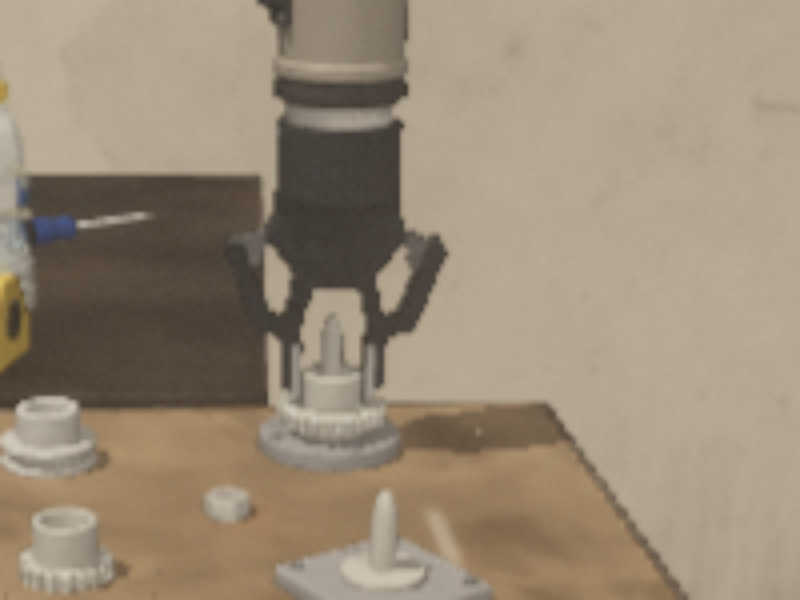

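The gear is threaded on the post, with the tip visible above the hub at (333,320), and it has a few mm left to go.

```bash
python3 -m jog '1.5 0 0 0 0 0 30; 1 0 0 0 0 0 30; 0 0 0 0 0 0 30';python3 -m jog '1 0 0 0 0 0 30;  0 0 0 0 0 0 30';python3 -m jog '1 0 0 0 0 0 30;  0 0 0 0 0 0 30'
```

```text
t: 6.8
eef_pos: [0.4723, -0.1517, 0.0289]
tool_rot: [0.707, -0.0, 0.707, 0.0]
contact_force: [-0.5, -0.6, -1.9]
gripper_width: 0.441
t: 7.0
eef_pos: [0.4723, -0.1519, 0.0282]
tool_rot: [0.707, 0.0, 0.707, 0.0]
contact_force: [-1.0, -0.8, 3.7]
gripper_width: 0.444
t: 7.2
eef_pos: [0.4724, -0.1518, 0.0281]
tool_rot: [0.707, 0.0, 0.707, 0.0]
contact_force: [-4.5, 1.8, 18.2]
gripper_width: 0.444
```

Contact at TCP z 28.2 mm, as expected. I'll release and rise.

```bash
python3 -m jog '-1 0 0 0 0 0 30; 0 0 0 0 0 0 45; 0 0 0 0 0 0 60; 0 0 0 0 0 0 65; 0 0 0 0 0 0 65'; python3 -m jog '-20 0 0 0 0 0 65; -40 0 0 0 0 0 65; -40 0 0 0 0 0 65; -40 0 0 0 0 0 65; 0 0 0 0 0 0 65'
python3 - <<'E'
from h import *
plan([635.2,265.7,130],jaw=0.)
p,d=bot.read_camera("side");cv2.imwrite("pics/side5.png",cv2.resize(p[80:230,220:420,::-1],None,fx=4,fy=4));np.savez("side5.npz",p=p,d=d)
E
```

```text
t: 7.7
eef_pos: [0.4722, -0.1518, 0.0277]
tool_rot: [0.707, -0.0, 0.707, 0.0]
contact_force: [0.3, -0.2, 0.4]
gripper_width: 0.76
t: 8.2
eef_pos: [0.4753, -0.1528, 0.1725]
tool_rot: [0.71, -0.0, 0.704, -0.0]
contact_force: [0.8, -0.2, 0.4]
gripper_width: 0.764
t 8.20 pos [ 475.3 -152.8  172.5] F [ 0.8 -0.2  0.4] g 65.3 q [-0.27  0.28  0.55  2.06 -0.2   0.84  0.39]
tool axes x,y,z (cols)
 [[ 0.009  0.     1.   ]
 [-0.001  1.    -0.   ]
 [-1.    -0.001  0.009]]
shift mm tool: [ 43.6 418.6 159.4]
turn units [-0.    0.08  0.01]
turn units [ 3.0e+01  1.0e-02 -1.3e-01]
```

View pics/side5.png

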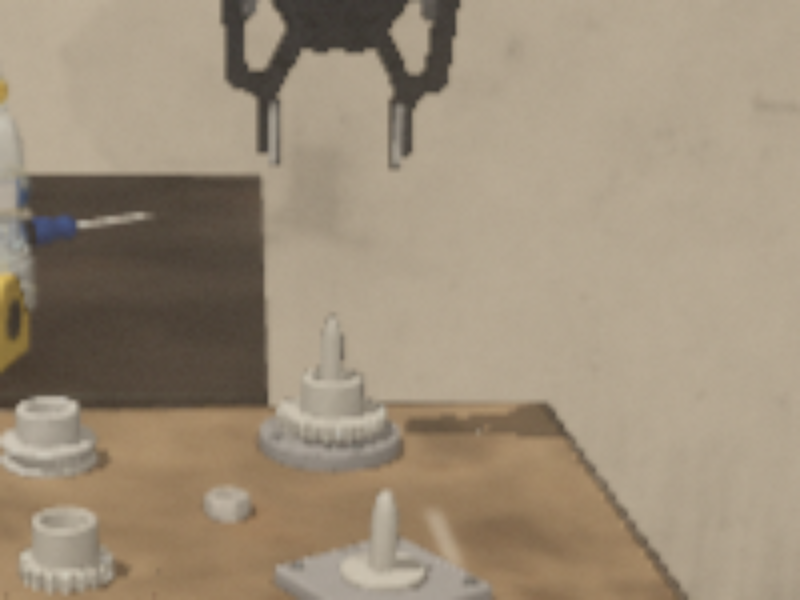

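The large gear sits flat on the tall stand, at crop pixel (332,410). Next is the spacer.

```bash
python3 -m jog '0 30 10 0 0 0 65; 0 42 16 0 0 0 65; 0 42 16 0 0 0 65; 0 42 16 0 0 0 65; 0 42 16 0 0 0 65'; python3 -m jog '0 42 16 0 0 0 65; 0 42 16 0 0 0 65; 0 42 16 0 0 0 65; 0 42 16 0 0 0 65; 0 42 16 0 0 0 65'; python3 -m jog '40 10 6 0 0 0 65; 20 0 0 0 0 0 65; 0 0 0 0 0 0 65; 0 0 0 0 0 0 65'
python3 - <<'E'
from h import *
plan([635.2,265.7,4],jaw=0.)
E
```

```text
t: 8.75
eef_pos: [0.5456, 0.048, 0.1663]
tool_rot: [0.706, -0.0, 0.708, -0.0]
contact_force: [0.9, -0.7, 0.1]
gripper_width: 0.756
t: 9.25
eef_pos: [0.6255, 0.2578, 0.1657]
tool_rot: [0.706, -0.001, 0.708, -0.0]
contact_force: [0.9, -0.2, -0.3]
gripper_width: 0.761
t: 9.65
eef_pos: [0.6316, 0.2653, 0.1067]
tool_rot: [0.706, -0.0, 0.708, -0.001]
contact_force: [0.1, 0.4, 1.0]
gripper_width: 0.763
t 9.65 pos [631.6 265.3 106.7] F [0.1 0.4 1. ] g 65.2 q [-0.75  0.65  0.38  1.65 -0.29  0.91 -0.26]
tool axes x,y,z (cols)
 [[-0.002  0.001  1.   ]
 [-0.001  1.    -0.001]
 [-1.    -0.001 -0.002]]
shift mm tool: [102.7   0.5   3.8]
turn units [-0.01 -0.02  0.01]
turn units [2.999e+01 2.000e-02 3.000e-02]
```

```bash
python3 -m jog '30 0 4 0 0 0 65; 35 0 0 0 0 0 65; 25 0 0 0 0 0 65; 9 0 0 0 0 0 65; 0 0 0 0 0 0 65'; python3 -m jog '0 0 0 0 0 0 50; 0 0 0 0 0 0 30; 0 0 0 0 0 0 30; 0 0 0 0 0 0 30; 0 0 0 0 0 0 30' 60
python3 - <<'E'
from h import *
plan([635.2,265.7,8],jaw=0.)
p,d=bot.read_camera("side");cv2.imwrite("pics/side6.png",cv2.resize(p[140:340,120:340,::-1],None,fx=3,fy=3))
E
```

```text
t: 10.15
eef_pos: [0.6361, 0.2657, 0.0089]
tool_rot: [0.707, 0.0, 0.707, -0.0]
contact_force: [-0.3, -0.5, 0.6]
gripper_width: 0.757
t: 10.65
eef_pos: [0.6376, 0.2667, 0.0115]
tool_rot: [0.708, 0.001, 0.706, 0.001]
contact_force: [-1.1, -0.6, 5.1]
gripper_width: 0.435
t 10.65 pos [637.6 266.7  11.5] F [-1.1 -0.6  5.1] g 37.1 q [-0.71  0.77  0.33  1.67 -0.34  0.75 -0.22]
tool axes x,y,z (cols)
 [[ 0.003 -0.     1.   ]
 [ 0.002  1.     0.   ]
 [-1.     0.002  0.003]]
shift mm tool: [ 3.5 -1.  -2.5]
turn units [ 0.    0.03 -0.02]
turn units [-3.e+01  2.e-02  5.e-02]
```

View pics/side6.png

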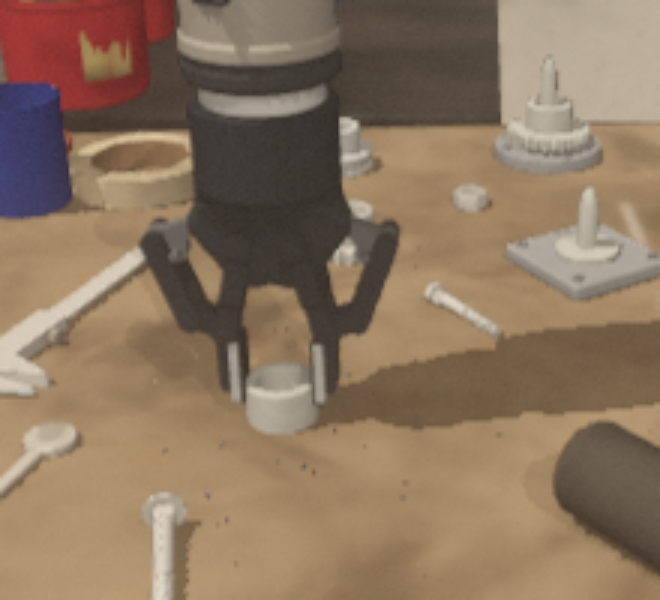

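```bash
python3 -m jog '-15 0 0 0 0 0 30; -30 0 0 0 0 0 30; -40 0 0 0 0 0 30; -45 0 0 0 0 0 30; -10 0 0 0 0 0 30';python3 -m jog '0 -30 -12 0 0 0 30; 0 -42 -16 0 0 0 30; 0 -42 -17 0 0 0 30; 0 -42 -16 0 0 0 30; 0 -42 -17 0 0 0 30'; python3 -m jog '0 -42 -16 0 0 0 30; 0 -42 -17 0 0 0 30; 0 -42 -16 0 0 0 30; 0 -42 -17 0 0 0 30; 0 -30 -12 0 0 0 30'; python3 -m jog '0 -20 -6 0 0 0 30; 0 0 0 0 0 0 30; 0 0 0 0 0 0 30'
cat > g.py <<'E'
from al import *
import sys
def go(k,tgt,crop):
    plan(tgt,jaw=0.)
    p,d=bot.read_camera("side");np.savez(f"side{k}.npz",p=p,d=d)
    a,b,c,e=crop;cv2.imwrite(f"pics/side{k}.png",cv2.resize(p[a:b,c:e,::-1],None,fx=3.5,fy=3.5))
E
python3 - <<'E'
from g import *
go(7,[473.7,-149.3,135],(70,230,220,420))
al("side7.npz",.473,-.15,.115,.145,.03)
al("side7.npz",.473,-.15,.055,.08,.03)
al("side7.npz",.473,-.15,.03,.045,.04)
E
```

```text
t: 11.2
eef_pos: [0.6396, 0.2671, 0.1566]
tool_rot: [0.711, 0.002, 0.704, 0.002]
contact_force: [0.8, -0.3, -0.4]
gripper_width: 0.433
t: 11.7
eef_pos: [0.5574, 0.0667, 0.1497]
tool_rot: [0.707, 0.0, 0.707, 0.0]
contact_force: [0.1, 0.0, -1.2]
gripper_width: 0.431
t: 12.2
eef_pos: [0.4786, -0.1327, 0.1497]
tool_rot: [0.707, 0.001, 0.707, -0.001]
contact_force: [0.6, -0.5, -1.4]
gripper_width: 0.437
t: 12.5
eef_pos: [0.4744, -0.1497, 0.1494]
tool_rot: [0.707, 0.0, 0.707, -0.0]
contact_force: [0.5, 1.1, -1.0]
gripper_width: 0.436
t 12.50 pos [ 474.4 -149.7  149.4] F [ 0.5  1.1 -1. ] g 37.2 q [-0.24  0.32  0.51  2.08 -0.22  0.8   0.4 ]
tool axes x,y,z (cols)
 [[ 0.001  0.001  1.   ]
 [ 0.001  1.    -0.001]
 [-1.     0.001  0.001]]
shift mm tool: [14.4  0.4 -0.7]
turn units [-0.01  0.01 -0.01]
turn units [ 2.999e+01 -1.000e-02 -2.000e-02]
n 30 x 458.1..493.2 mid 475.6 yfront -129.7 z 140.2..144.9
n 55 x 467.1..480.0 mid 473.5 yfront -143.6 z 55.8..79.8
n 93 x 453.9..491.8 mid 472.8 yfront -131.4 z 30.0..44.8
```

View pics/side7.png

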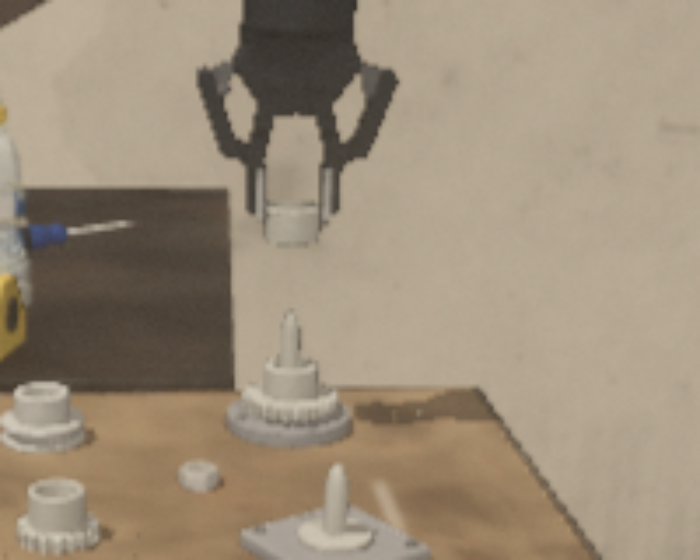

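The spacer hangs level at crop pixel (292,222), axis in line with the post at (290,330) to about 2 mm. I'll correct that and lower.

```bash
python3 -m jog '20 -1.5 -2 0 0 0 30; 25 0 0 0 0 0 30; 20 0 0 0 0 0 30; 12 0 0 0 0 0 30; 4 0 0 0 0 0 30'; python3 -m jog '3 0 0 0 0 0 30; 1.5 0 0 0 0 0 30; 0 0 0 0 0 0 30';python3 -m jog '1.5 0 0 0 0 0 30; 0 0 0 0 0 0 30'
```

```text
t: 13.05
eef_pos: [0.472, -0.15, 0.0668]
tool_rot: [0.706, -0.001, 0.708, 0.001]
contact_force: [0.7, -0.8, -1.2]
gripper_width: 0.438
t: 13.35
eef_pos: [0.4727, -0.1513, 0.0638]
tool_rot: [0.707, -0.0, 0.707, 0.0]
contact_force: [-0.6, 0.3, -0.7]
gripper_width: 0.437
t: 13.55
eef_pos: [0.4724, -0.1513, 0.062]
tool_rot: [0.707, -0.0, 0.707, 0.0]
contact_force: [0.7, -0.1, -1.2]
gripper_width: 0.434
```

```bash
python3 -m jog '1 0 0 0 0 0 30; 0 0 0 0 0 0 30';python3 -m jog '1 0 0 0 0 0 30; 0 0 0 0 0 0 30';python3 -m jog '0.6 0 0 0 0 0 30; 0 0 0 0 0 0 30'
```

```text
t: 13.75
eef_pos: [0.4722, -0.1512, 0.0608]
tool_rot: [0.707, -0.0, 0.707, 0.0]
contact_force: [0.4, 0.3, -0.4]
gripper_width: 0.432
t: 13.95
eef_pos: [0.4722, -0.1513, 0.0597]
tool_rot: [0.707, -0.0, 0.707, 0.0]
contact_force: [-1.4, -0.8, -2.0]
gripper_width: 0.439
t: 14.15
eef_pos: [0.4723, -0.1513, 0.0594]
tool_rot: [0.707, 0.0, 0.707, 0.0]
contact_force: [-1.1, 0.3, 2.7]
gripper_width: 0.435
```

```bash
python3 -m jog '0 0 0 0 0 0 42; 0 0 0 0 0 0 50; 0 0 0 0 0 0 62; 0 0 0 0 0 0 65; 0 0 0 0 0 0 65'; python3 -m jog '-20 0 0 0 0 0 65; -35 0 0 0 0 0 65; -40 0 0 0 0 0 65; -10 0 0 0 0 0 65; 0 0 0 0 0 0 65'
python3 - <<'E'
from g import *
go(8,[620.8,46,130],(70,230,220,420))
al("side8.npz",.473,-.15,.052,.068,.03)
E
```

```text
t: 14.65
eef_pos: [0.4722, -0.1513, 0.0592]
tool_rot: [0.707, -0.0, 0.707, 0.0]
contact_force: [-0.1, -0.5, -0.4]
gripper_width: 0.761
t: 15.15
eef_pos: [0.4734, -0.1513, 0.1657]
tool_rot: [0.708, -0.0, 0.706, 0.0]
contact_force: [-0.6, -0.2, -0.6]
gripper_width: 0.763
t 15.15 pos [ 473.4 -151.3  165.7] F [-0.6 -0.2 -0.6] g 65.1 q [-0.26  0.29  0.53  2.07 -0.2   0.83  0.39]
tool axes x,y,z (cols)
 [[ 0.004 -0.001  1.   ]
 [ 0.     1.     0.001]
 [-1.     0.     0.004]]
shift mm tool: [ 36.3 197.3 147.4]
turn units [ 0.    0.04 -0.  ]
turn units [-30.     0.     0.06]
n 101 x 454.8..492.2 mid 473.5 yfront -131.8 z 52.4..67.8
```

View pics/side8.png

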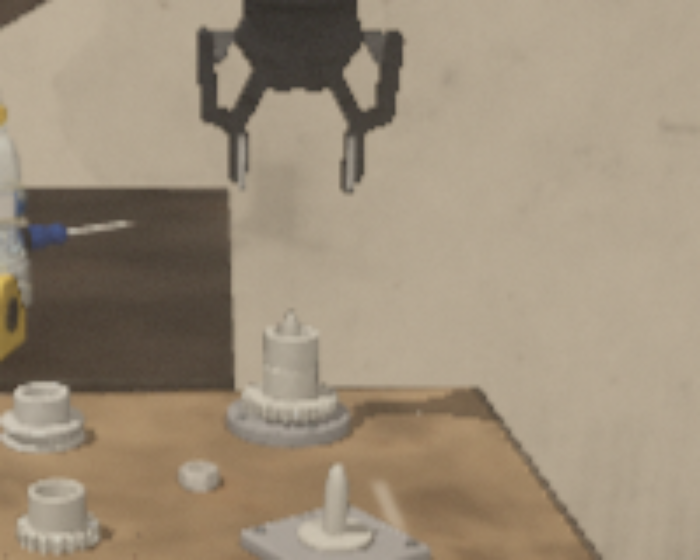

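The spacer sits flush on the gear's hub, at crop pixel (291,350). Next is the small gear.

```bash
python3 -m jog '0 25 19 0 0 0 65; 0 35 26 0 0 0 65; 0 35 26 0 0 0 65; 0 35 26 0 0 0 65; 0 35 26 0 0 0 65'; python3 -m jog '0 22 17 0 0 0 65; 20 10 7 0 0 0 65; 30 0 0 0 0 0 65; 0 0 0 0 0 0 65; 0 0 0 0 0 0 65'
python3 - <<'E'
from g import *
go(9,[620.8,46,10],(70,250,160,360))
E
```

```text
t: 15.7
eef_pos: [0.5947, 0.0153, 0.1618]
tool_rot: [0.706, -0.0, 0.708, 0.0]
contact_force: [0.8, -0.1, -0.0]
gripper_width: 0.763
t: 16.2
eef_pos: [0.6178, 0.0451, 0.1127]
tool_rot: [0.706, -0.0, 0.708, -0.001]
contact_force: [-0.7, 0.1, 0.9]
gripper_width: 0.76
t 16.20 pos [617.8  45.1 112.7] F [-0.7  0.1  0.9] g 64.9 q [-0.49  0.55  0.43  1.81 -0.29  0.84  0.08]
tool axes x,y,z (cols)
 [[-0.004  0.     1.   ]
 [-0.001  1.    -0.   ]
 [-1.    -0.001 -0.004]]
shift mm tool: [102.6   1.1   3.4]
turn units [-0.   -0.04  0.01]
turn units [3.e+01 2.e-02 6.e-02]
```

```bash
python3 -m jog '30 1 3 0 0 0 65; 35 0 0 0 0 0 65; 25 0 0 0 0 0 65; 11 0 0 0 0 0 65; 0 0 0 0 0 0 65'; python3 -m jog '0 0 0 0 0 0 50; 0 0 0 0 0 0 28; 0 0 0 0 0 0 25; 0 0 0 0 0 0 25; 0 0 0 0 0 0 25' 60
python3 - <<'E'
from g import *
go(10,[620.8,46,10],(90,250,140,340))
E
```

```text
t: 16.75
eef_pos: [0.6218, 0.0464, 0.0129]
tool_rot: [0.707, 0.0, 0.708, -0.0]
contact_force: [-0.1, -0.3, -0.2]
gripper_width: 0.761
t: 17.25
eef_pos: [0.6235, 0.0468, 0.0153]
tool_rot: [0.708, 0.0, 0.706, 0.0]
contact_force: [-1.4, -0.8, 6.7]
gripper_width: 0.374
t 17.25 pos [623.5  46.8  15.3] F [-1.4 -0.8  6.7] g 31.9 q [-0.43  0.69  0.36  1.84 -0.37  0.67  0.14]
tool axes x,y,z (cols)
 [[ 0.003 -0.     1.   ]
 [ 0.001  1.     0.   ]
 [-1.     0.001  0.003]]
shift mm tool: [ 5.3 -0.8 -2.7]
turn units [ 0.    0.03 -0.01]
turn units [-3.e+01  1.e-02  4.e-02]
```

View pics/side10.png

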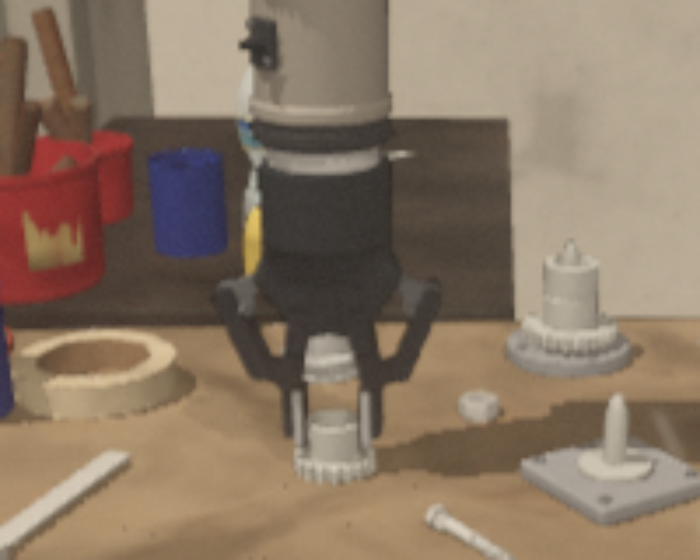

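```bash
python3 -m jog '-15 0 0 0 0 0 25; -30 0 0 0 0 0 25; -40 0 0 0 0 0 25; -45 0 0 0 0 0 25; -10 0 0 0 0 0 25';python3 -m jog '0 -25 -19 0 0 0 25; 0 -35 -27 0 0 0 25; 0 -35 -27 0 0 0 25; 0 -35 -27 0 0 0 25; 0 -35 -27 0 0 0 25'; python3 -m jog '0 -20 -15 0 0 0 25; 0 -12 -8 0 0 0 25; 0 0 0 0 0 0 25; 0 0 0 0 0 0 25'
python3 - <<'E'
from g import *
go(11,[473.7,-150,145],(70,230,220,420))
al("side11.npz",.473,-.15,.125,.145,.035)
al("side11.npz",.473,-.15,.052,.068,.03)
E
```

```text
t: 17.8
eef_pos: [0.6254, 0.0465, 0.16]
tool_rot: [0.71, 0.001, 0.704, 0.0]
contact_force: [1.5, 1.5, -1.5]
gripper_width: 0.375
t: 18.3
eef_pos: [0.4937, -0.1194, 0.1537]
tool_rot: [0.707, -0.0, 0.707, 0.0]
contact_force: [1.1, -1.5, -1.5]
gripper_width: 0.376
t: 18.7
eef_pos: [0.4733, -0.1492, 0.1534]
tool_rot: [0.707, -0.0, 0.707, 0.001]
contact_force: [-0.2, 0.0, -2.1]
gripper_width: 0.373
t 18.70 pos [ 473.3 -149.2  153.4] F [-0.2  0.  -2.1] g 31.8 q [-0.25  0.31  0.52  2.08 -0.21  0.8   0.4 ]
tool axes x,y,z (cols)
 [[ 0.001 -0.001  1.   ]
 [ 0.001  1.     0.001]
 [-1.     0.001  0.001]]
shift mm tool: [ 8.4 -0.8  0.4]
turn units [ 0.01  0.01 -0.  ]
turn units [-2.999e+01  1.000e-02  1.000e-02]
n 42 x 450.4..498.4 mid 474.4 yfront -126.9 z 139.9..144.9
n 96 x 454.7..492.1 mid 473.4 yfront -132.0 z 52.0..67.9
```

View pics/side11.png

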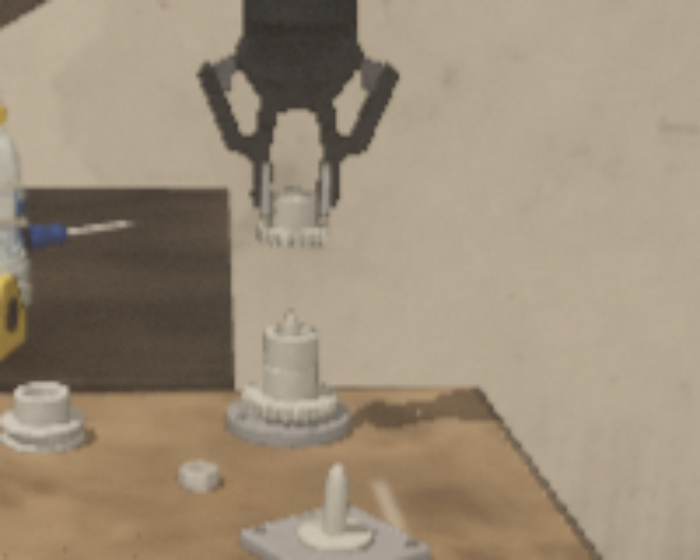

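The small gear hangs level at crop pixel (293,215), above the stack at (291,325), aligned to about 1 mm. I'll lower it.

```bash
python3 -m jog '15 0 -1 0 0 0 25; 20 0 0 0 0 0 25; 15 0 0 0 0 0 25; 6 0 0 0 0 0 25; 3 0 0 0 0 0 25'; python3 -m jog '2 0 0 0 0 0 25; 1 0 0 0 0 0 25; 0 0 0 0 0 0 25';python3 -m jog '1 0 0 0 0 0 25; 0 0 0 0 0 0 25'
```

```text
t: 19.25
eef_pos: [0.4718, -0.1492, 0.0936]
tool_rot: [0.707, -0.001, 0.707, 0.001]
contact_force: [0.2, -0.6, -1.4]
gripper_width: 0.376
t: 19.55
eef_pos: [0.4716, -0.1502, 0.0916]
tool_rot: [0.707, -0.0, 0.707, 0.0]
contact_force: [0.3, -0.6, -1.3]
gripper_width: 0.379
t: 19.75
eef_pos: [0.4713, -0.1503, 0.0904]
tool_rot: [0.707, -0.0, 0.707, 0.0]
contact_force: [0.3, 0.5, -1.7]
gripper_width: 0.373
```

```bash
python3 -m jog '1 0 0 0 0 0 25; 0 0 0 0 0 0 25';python3 -m jog '1 0 0 0 0 0 25; 0 0 0 0 0 0 25';python3 -m jog '0.7 0 0 0 0 0 25; 0 0 0 0 0 0 25';python3 -m jog '0.5 0 0 0 0 0 25; 0 0 0 0 0 0 25'
```

```text
t: 19.95
eef_pos: [0.4712, -0.1502, 0.0892]
tool_rot: [0.707, -0.0, 0.707, 0.0]
contact_force: [0.0, -0.1, -1.2]
gripper_width: 0.376
t: 20.15
eef_pos: [0.4712, -0.1502, 0.0881]
tool_rot: [0.707, -0.0, 0.707, 0.0]
contact_force: [-0.3, 0.2, -1.7]
gripper_width: 0.375
t: 20.35
eef_pos: [0.4712, -0.1503, 0.0874]
tool_rot: [0.707, -0.0, 0.707, 0.0]
contact_force: [-0.0, -0.1, -1.5]
gripper_width: 0.376
t: 20.55
eef_pos: [0.4713, -0.1503, 0.0873]
tool_rot: [0.707, 0.0, 0.707, 0.0]
contact_force: [-1.1, 0.6, 4.0]
gripper_width: 0.375
```

Contact at 87.3 mm, as predicted, so I'll release.

```bash
python3 -m jog '0 0 0 0 0 0 38; 0 0 0 0 0 0 45; 0 0 0 0 0 0 60; 0 0 0 0 0 0 65; 0 0 0 0 0 0 65'; python3 -m jog '-20 0 0 0 0 0 65; -35 0 0 0 0 0 65; -25 0 0 0 0 0 65; 0 0 0 0 0 0 65'
python3 - <<'E'
from g import *
go(12,[648,-122.4,130],(70,230,220,420))
al("side12.npz",.473,-.15,.07,.085,.04)
al("side12.npz",.473,-.15,.088,.105,.03)
E
```

```text
t: 21.05
eef_pos: [0.4713, -0.1503, 0.087]
tool_rot: [0.707, -0.0, 0.707, 0.0]
contact_force: [0.6, -0.3, 0.2]
gripper_width: 0.762
t: 21.45
eef_pos: [0.4734, -0.1509, 0.17]
tool_rot: [0.709, -0.0, 0.705, -0.0]
contact_force: [0.9, -0.1, -0.2]
gripper_width: 0.762
t 21.45 pos [ 473.4 -150.9  170. ] F [ 0.9 -0.1 -0.2] g 65.1 q [-0.27  0.28  0.54  2.07 -0.2   0.83  0.38]
tool axes x,y,z (cols)
 [[ 0.006 -0.     1.   ]
 [-0.     1.     0.   ]
 [-1.    -0.     0.006]]
shift mm tool: [ 41.1  28.5 174.3]
turn units [0.   0.06 0.  ]
turn units [-30.    -0.     0.09]
n 129 x 448.0..495.0 mid 471.5 yfront -127.3 z 70.3..85.0
n 109 x 455.9..488.1 mid 472.0 yfront -134.0 z 88.3..105.0
```

View pics/side12.png

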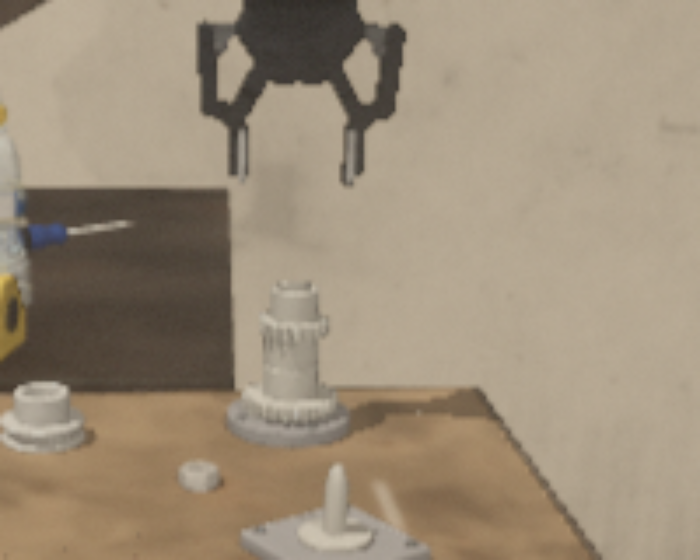

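The full stack is seated on the tall stand, at crop pixels (293,285) to (290,430). Next is the pulley.

```bash
python3 -m jog '0 4 25 0 0 0 65; 0 6 38 0 0 0 65; 0 6 38 0 0 0 65; 0 6 38 0 0 0 65; 0 4 25 0 0 0 65'; python3 -m jog '0 2 12 0 0 0 65; 25 0 0 0 0 0 65; 25 0 0 0 0 0 65; 0 0 0 0 0 0 65; 0 0 0 0 0 0 65'
python3 - <<'E'
from g import *
go(13,[648,-122.4,17],(70,230,160,360))
E
```

```text
t: 22.0
eef_pos: [0.637, -0.1228, 0.165]
tool_rot: [0.707, -0.001, 0.708, 0.001]
contact_force: [0.1, -0.3, 1.2]
gripper_width: 0.761
t: 22.5
eef_pos: [0.6461, -0.1226, 0.1165]
tool_rot: [0.706, 0.0, 0.708, -0.0]
contact_force: [0.3, -0.2, 0.9]
gripper_width: 0.759
t 22.50 pos [ 646.1 -122.6  116.5] F [ 0.3 -0.2  0.9] g 64.8 q [-0.23  0.61  0.46  1.72 -0.33  0.9   0.37]
tool axes x,y,z (cols)
 [[-0.002  0.     1.   ]
 [ 0.     1.    -0.   ]
 [-1.     0.    -0.002]]
shift mm tool: [99.5  0.2  2.1]
turn units [-0.   -0.02 -0.  ]
turn units [30.   -0.    0.03]
```

```bash
python3 -m jog '30 0 2 0 0 0 65; 35 0 0 0 0 0 65; 25 0 0 0 0 0 65; 8 0 0 0 0 0 65; 0 0 0 0 0 0 65'; python3 -m jog '0 0 0 0 0 0 50; 0 0 0 0 0 0 30; 0 0 0 0 0 0 30; 0 0 0 0 0 0 30; 0 0 0 0 0 0 30' 60
python3 - <<'E'
from g import *
go(14,[648,-122.4,17],(70,230,160,360))
E
```

```text
t: 23.05
eef_pos: [0.6492, -0.1224, 0.0192]
tool_rot: [0.707, -0.0, 0.707, 0.0]
contact_force: [-1.1, -0.3, -0.2]
gripper_width: 0.759
t: 23.55
eef_pos: [0.6505, -0.1226, 0.0216]
tool_rot: [0.708, -0.0, 0.706, -0.0]
contact_force: [-1.6, -0.2, 6.4]
gripper_width: 0.439
t 23.55 pos [ 650.5 -122.6   21.6] F [-1.6 -0.2  6.4] g 37.5 q [-0.19  0.73  0.4   1.75 -0.4   0.74  0.42]
tool axes x,y,z (cols)
 [[ 0.003  0.     1.   ]
 [-0.     1.    -0.   ]
 [-1.    -0.     0.003]]
shift mm tool: [ 4.6  0.2 -2.6]
turn units [-0.    0.03  0.  ]
turn units [30.    0.   -0.05]
```

View pics/side14.png

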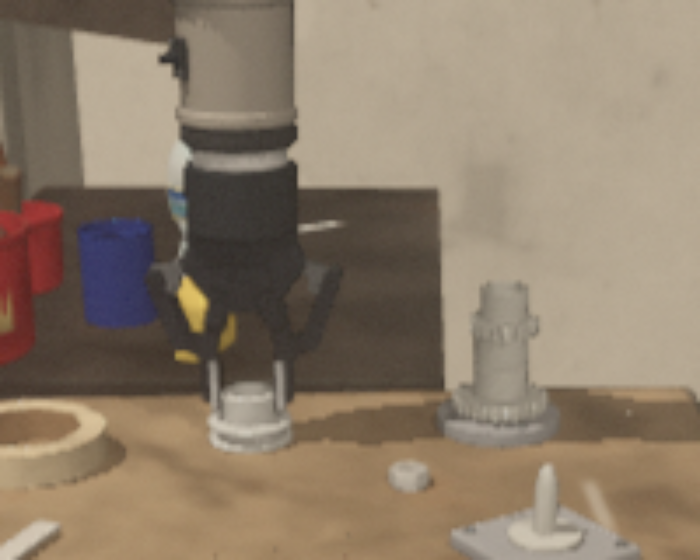

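The jaws hold the pulley's hub at crop pixel (248,405). I'll lift it and carry it to the short stand.

```bash
python3 -m jog '-15 0 0 0 0 0 30; -30 0 0 0 0 0 30; -40 0 0 0 0 0 30; -30 0 0 0 0 0 30; 0 0 0 0 0 0 30';python3 -m jog '0 18 -18 0 0 0 30; 0 30 -31 0 0 0 30; 0 30 -31 0 0 0 30; 0 30 -31 0 0 0 30; 0 30 -31 0 0 0 30'; python3 -m jog '0 30 -31 0 0 0 30; 0 16 -16 0 0 0 30; 0 8 -7 0 0 0 30; 0 0 0 0 0 0 30; 0 0 0 0 0 0 30'
python3 - <<'E'
from g import *
go(15,[454.5,69.5,125],(90,250,220,420))
al("side15.npz",.455,.07,.105,.118,.045)
al("side15.npz",.455,.07,.02,.035,.018)
al("side15.npz",.455,.07,.03,.045,.03)
E
```

```text
t: 24.1
eef_pos: [0.6526, -0.1233, 0.1406]
tool_rot: [0.711, -0.0, 0.704, -0.0]
contact_force: [1.0, 0.2, -2.3]
gripper_width: 0.442
t: 24.6
eef_pos: [0.5055, 0.0168, 0.134]
tool_rot: [0.707, 0.0, 0.707, 0.0]
contact_force: [0.4, 1.2, -1.9]
gripper_width: 0.441
t: 25.1
eef_pos: [0.4543, 0.069, 0.1344]
tool_rot: [0.708, 0.0, 0.707, -0.0]
contact_force: [0.7, -0.8, -1.1]
gripper_width: 0.444
t 25.10 pos [454.3  69.  134.4] F [ 0.7 -0.8 -1.1] g 37.9 q [-0.71  0.28  0.5   2.17 -0.2   0.73 -0.08]
tool axes x,y,z (cols)
 [[ 0.001  0.     1.   ]
 [-0.     1.    -0.   ]
 [-1.    -0.     0.001]]
shift mm tool: [9.4 0.5 0.2]
turn units [-0.    0.01  0.  ]
turn units [ 3.e+01  0.e+00 -2.e-02]
n 54 x 426.3..483.5 mid 454.9 yfront 98.2 z 114.8..118.0
n 47 x 450.3..462.8 mid 456.6 yfront 75.6 z 20.7..34.9
n 46 x 450.7..462.9 mid 456.8 yfront 76.4 z 30.1..44.9
```

View pics/side15.png

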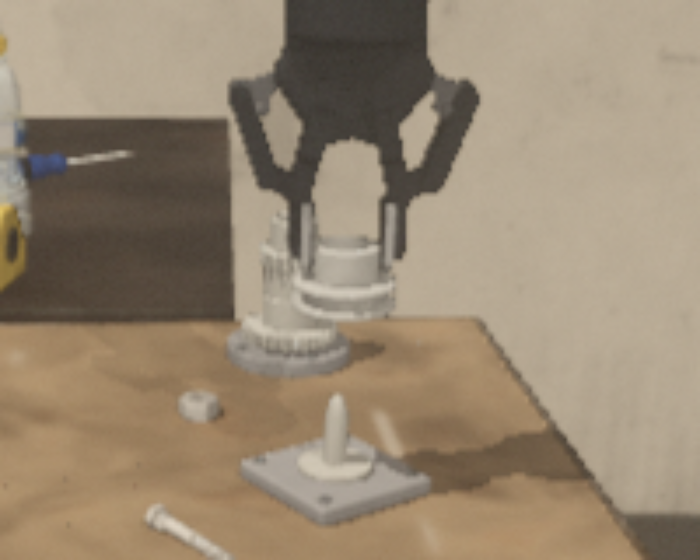

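The pulley hangs level at crop pixel (345,285). It's about 2 mm off the short post at (337,410), so I'll correct and lower.

```bash
python3 -m jog '20 1 1.5 0 0 0 30; 25 0 0 0 0 0 30; 22 0 0 0 0 0 30; 14 0 0 0 0 0 30; 5 0 0 0 0 0 30'; python3 -m jog '3 0 0 0 0 0 30; 1 0 0 0 0 0 30; 0 0 0 0 0 0 30';python3 -m jog '1.5 0 0 0 0 0 30; 0 0 0 0 0 0 30'
```

```text
t: 25.65
eef_pos: [0.4549, 0.0692, 0.0467]
tool_rot: [0.707, 0.0, 0.708, -0.001]
contact_force: [0.1, -0.6, -1.6]
gripper_width: 0.444
t: 25.95
eef_pos: [0.4553, 0.0706, 0.0445]
tool_rot: [0.707, 0.0, 0.707, 0.0]
contact_force: [-0.1, 0.8, -2.0]
gripper_width: 0.442
t: 26.15
eef_pos: [0.4549, 0.0709, 0.0428]
tool_rot: [0.707, -0.0, 0.707, 0.0]
contact_force: [0.3, 0.6, -3.0]
gripper_width: 0.439
```

```bash
python3 -m jog '2 0 0 0 0 0 30; 0 0 0 0 0 0 30';python3 -m jog '1.2 0 0 0 0 0 30; 0 0 0 0 0 0 30';python3 -m jog '1 0 0 0 0 0 30; 0 0 0 0 0 0 30';python3 -m jog '0.7 0 0 0 0 0 30; 0 0 0 0 0 0 30'
```

```text
t: 26.35
eef_pos: [0.4546, 0.0708, 0.0404]
tool_rot: [0.707, -0.0, 0.707, 0.0]
contact_force: [-0.3, 0.1, -2.4]
gripper_width: 0.44
t: 26.55
eef_pos: [0.4546, 0.0707, 0.0392]
tool_rot: [0.707, -0.0, 0.707, 0.0]
contact_force: [-0.0, -0.1, -0.9]
gripper_width: 0.442
t: 26.75
eef_pos: [0.4546, 0.0707, 0.0382]
tool_rot: [0.707, -0.0, 0.707, 0.0]
contact_force: [0.0, -0.3, -1.2]
gripper_width: 0.44
t: 26.95
eef_pos: [0.4547, 0.0708, 0.0376]
tool_rot: [0.707, -0.0, 0.707, 0.0]
contact_force: [0.4, 0.7, -1.7]
gripper_width: 0.441
```

```bash
python3 -m jog '0.6 0 0 0 0 0 30; 0 0 0 0 0 0 30'; python3 -m jog '0.3 0 0 0 0 0 30; 0 0 0 0 0 0 30'
```

```text
t: 27.15
eef_pos: [0.4547, 0.0708, 0.0375]
tool_rot: [0.707, 0.0, 0.707, 0.0]
contact_force: [-2.8, 0.0, 8.1]
gripper_width: 0.438
t: 27.35
eef_pos: [0.4547, 0.0708, 0.0375]
tool_rot: [0.707, 0.0, 0.707, 0.0]
contact_force: [-4.3, -0.1, 12.1]
gripper_width: 0.442
```

Seated at 37.5 mm. I'll release and move away to the left so both cameras have a clear view.

```bash
python3 -m jog '-0.5 0 0 0 0 0 42; 0 0 0 0 0 0 50; 0 0 0 0 0 0 62; 0 0 0 0 0 0 65; 0 0 0 0 0 0 65'; python3 -m jog '-20 0 0 0 0 0 65; -40 0 0 0 0 0 65; -45 0 0 0 0 0 65; -45 0 0 0 0 0 65; 0 40 0 0 0 0 65'; python3 -m jog '0 45 -10 0 0 0 65; 0 45 -10 0 0 0 65; 0 45 -10 0 0 0 65; 0 45 -10 0 0 0 65; 0 45 -10 0 0 0 65'; python3 -m jog '0 45 -10 0 0 0 65; 0 45 -10 0 0 0 65; 0 45 -10 0 0 0 65; 0 0 0 0 0 0 65; 0 0 0 0 0 0 65'
cat > fin.py <<'E'
from al import *
from meas import hullfit
plan(None)
for n in("top","side"):
    p,d=bot.read_camera(n);cv2.imwrite(f"pics/{n}F.png",p[...,::-1]);np.savez(f"{n}F.npz",p=p,d=d)
    if n=="side":cv2.imwrite("pics/sideFz.png",cv2.resize(p[130:250,220:360,::-1],None,fx=5,fy=5))
d=np.load("topF.npz")["d"]
for nm,a in dict(sg=(387,243,26,.098,.112,.104),lgdisc=(385,246,32,.021,.03,.026),pu=(283,251,30,.046,.057,.052),bolt=(248,211,18,.005,.03,.01),nut=(333,215,10,.005,.03,.01),roll=(132,254,40,.01,.07,.03)).items():
    try:
        c,dia,e,r=hullfit("top",d,*a); print(nm,c.round(4),"eqdia %.1f"%dia,"rect",np.round(r[0],1))
    except Exception as ex: print(nm,ex)
W=cloud("top",d)
for nm,(x,y) in dict(sg=(.472,-.151),pu=(.455,.07)).items():
    m=(np.hypot(W[...,0]-x,W[...,1]-y)<.024)&(W[...,2]>.04); Z=W[m]; zt=np.percentile(Z[:,2],80); Q=Z[abs(Z[:,2]-zt)<.006]
    A=np.c_[Q[:,:2]-Q[:,:2].mean(0),np.ones(len(Q))]; k=np.linalg.lstsq(A,Q[:,2],rcond=None)[0]; print(nm,"hub top z %.1f mm"%(k[2]*1000),"slope",k[:2].round(3),len(Q))
al("sideF.npz",.473,-.15,.07,.085,.04);al("sideF.npz",.473,-.15,.052,.068,.03)
E
python3 fin.py
```

```text
t: 27.85
eef_pos: [0.4546, 0.0707, 0.0371]
tool_rot: [0.707, -0.0, 0.707, 0.0]
contact_force: [-0.3, -0.5, 0.0]
gripper_width: 0.761
t: 28.35
eef_pos: [0.4584, 0.1073, 0.1928]
tool_rot: [0.71, 0.004, 0.704, -0.002]
contact_force: [1.4, -0.1, -0.7]
gripper_width: 0.762
t: 28.85
eef_pos: [0.4038, 0.3374, 0.1872]
tool_rot: [0.707, -0.0, 0.707, 0.0]
contact_force: [0.7, -0.7, -0.9]
gripper_width: 0.761
t: 29.35
eef_pos: [0.3737, 0.4714, 0.1865]
tool_rot: [0.707, -0.001, 0.707, 0.001]
contact_force: [0.8, -1.4, -0.9]
gripper_width: 0.76
t 29.35 pos [373.7 471.4 186.5] F [ 0.8 -1.4 -0.9] g 64.9 q [-1.28  0.42  0.36  1.8  -0.17  0.96 -0.84]
tool axes x,y,z (cols)
 [[-0.    -0.003  1.   ]
 [-0.001  1.     0.003]
 [-1.    -0.001 -0.   ]]
sg [ 0.4711 -0.1512] eqdia 33.6 rect [ 470.9 -151.5]
lgdisc [ 0.471  -0.1464] eqdia 62.7 rect [ 470.6 -143.4]
pu [0.454  0.0704] eqdia 38.0 rect [453.9  70.8]
bolt [0.5403 0.145 ] eqdia 28.1 rect [537.  146.6]
nut [ 0.5368 -0.0396] eqdia 24.1 rect [536.6 -39.5]
roll [0.4381 0.386 ] eqdia 83.7 rect [437.6 386. ]
sg hub top z 103.3 mm slope [-0.013  0.012] 128
pu hub top z 51.9 mm slope [ 0.004 -0.015] 193
n 125 x 448.0..495.0 mid 471.5 yfront -127.5 z 70.3..84.8
n 103 x 454.8..492.1 mid 473.4 yfront -132.3 z 52.1..67.9
```

```bash
ls pics | head -0
```

```text
(no output)
```

View pics/sideFz.png

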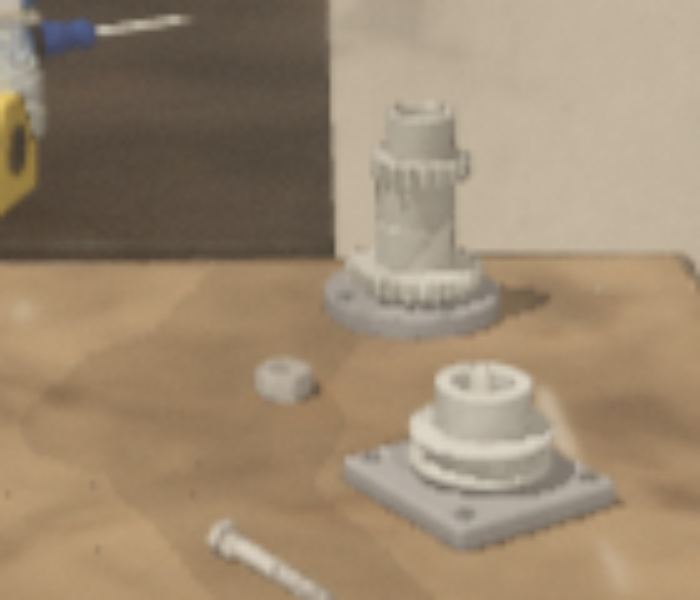

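View pics/topF.png

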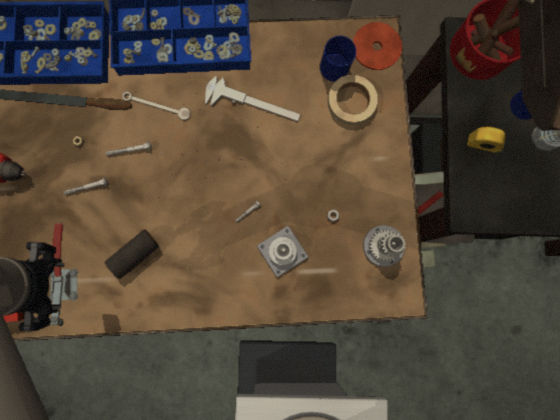

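The final views show the full stack on the round-foot stand at top pixel (390,245) and the pulley on the square-foot stand at (283,251). The bystanders haven't moved and the gripper is clear, so I'm handing in.

```bash
python3 -c "
from station import bot
print(bot.hand_in())"
```

```text
the job is handed in; nothing more can be done
None
```

I threaded the large gear, spacer and small gear onto the round-foot stand, in that order from the bottom, and put the pulley on the square-foot stand. Each part was lowered over its post until I felt it touch what was below (at most about 18 N), then released. I handed in at about 29.5 s; no verdict is reported.

**Heights:** The small gear's hub top measured 103.3 mm (104 expected) and the pulley's 51.9 mm (52 expected). Both are level to within about 0.02 rad. The TCP height at contact matched the prediction for every part to within about 0.1 mm.

**Centring:** The spacer, small gear and pulley measure within about 3 mm of their post's axis.

**Bystanders:** The bolt, nut and roll are within about 1 mm of where they started, and the gripper is clear of everything.

**Disagreements:**
- **Cameras:** The top and side cameras differed by 1 to 6 mm on the parts and stands at the start. I worked from the top view and corrected each part against its post in the side view.
- **Large gear:** The final top-view fit of its disc is off by a few mm because the stack hides part of it. For the large gear I rely on the side view and the contact height.

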